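Return the bench consumables to their outlined trays

ROBOT

A 6-joint arm with a two-finger parallel gripper is mounted at the origin on a cart in front of the work surface, level with it; the furniture and walls round the work are solid. World frame = base frame: x ahead of the robot, y to its left, z up, the work surface at z = 0. Lengths are in m, angles in rad, forces in N, time in s.
With the tool pointing down it reaches from about 0.225 to 0.875 m from the base axis. Payload 3.4 kg.
Tool frame: the origin (TCP) lies between the finger pads; the fingertips stand 22 mm ahead of it and the grasp point (between the pads) lies 3 mm ahead of it (manip.finger_overhang is the distance from the TCP to the fingertips, in m); z points along the fingers, y is the line along which they close (so a half turn about z gives the same grasp; the last joint's range is limited). The gripper opens to 85 mm and grips with 20 to 120 N. Pads are 22 mm wide; open, the fingers measure 114 mm over their backs; the gripper's body (76 mm by 85 mm) begins 54 mm behind the grasp point. The pads swing forward as they close: fully open they stand 13 mm farther back than shut.
Start: joints at [1.153, 0.276, 1.505, -0, 1.361, -0.121], TCP at [0.168, 0.55, 0.253] pointing down, gripper open.
Joint ranges: [-2.89, 2.89], [-0.75, 2.08], [0.22, 2.7], [-1.18, 4.32], [0.11, 2.71], [-2.7, 2.7]. Speed limits (rad/s): [2.57, 2.57, 3.14, 3.14, 3.14, 3.14].

INTERFACE

Orientations are given as a unit quaternion [w, x, y, z].
In Python, from rig import get_state, eyes, order, manip gives the robot as it stands.
- The arm moves only by the tool drive_tool, never from a script. Its argument "rows" is a list of rows, each a list of 4 numbers: the shift along the tool's x, y, z in units of 25 mm (1.0 is 25 mm), then the turn about the tool's z in units of 6 degrees (1.0 is 6 degrees). A call has exactly 8 rows; each row is the pose to reach, as a shift and turn from the pose commanded when the call began, along the tool's axes at that moment; what a row does not reach only later rows make up. A row lasts 1/12 s, in which the tool goes at most 41.7 mm and 7.16 degrees, less where a joint would pass 70% of its speed; a pose out of reach is approached as far as the arm can. A call with a gripper value outside its range is refused whole. "grip" is the finger opening in mm, from 0 to 85.4, set as the call begins (left out, the last holds). The fingers move at their own pace and stop on an object; "newtons" is the grip in N (left out, the last holds). Time passes only in rows, so rows that repeat a pose let the fingers close, or fill a call up. It gives the time, the measured TCP pose, the force, the opening and the grip force at its end, in the units of the state.
- get_state(): the state, without advancing time (a new reading comes with each control period).
- eyes.get_image(name): name is "scene" or "top" or "wrist"; returns (picture, depth): 480x640x3 uint8, red, green, blue; 480x640 float32, m along the optical axis (not along the pixel's ray), 0 where there is no reading.
- eyes.camera_info(name): a dict with "fx", "fy", "cx", "cy" (pixels), "R" (3x3) and "t" (3): a world point X has camera coordinates R X + t. Camera axes: x right, y down, z forward; pixel columns grow to the right and rows downward; lengths in m; the calibration is good to about 2 mm. A picture is of the moment at which its call begins: read the wrist's pose just before it. camera_info takes no time and is no camera call; for the wrist camera it gives the pose at the moment of the call.
- order.sign_off(): hands the job in; it is judged then, once.
The state is a dict: "clock": time; "qpos": joint angles; "qd": joint speeds; "effort": joint torques, N m; "position": TCP position; "ee_rot": TCP orientation; "contact_force": force on the tool from outside, world axes, zero at the start; "moment": the same for the moment, N m; "width": finger opening in m; "gripper_force": force on a finger pad.
Only numpy, scipy, OpenCV 4.12 (cv2) and the standard library are available. Lean on these libraries where they do the work, as an engineer would, in place of code of your own. Each camera call takes 0.05 s, during which the arm holds its last target. There are 200 camera calls.

TASK

Tidy up after the repair: put the white swab jar, the orange tape roll, the yellow note pad and the flux syringe each into the metal tray whose outline matches it, lying flat on the tray's floor inside the rim (the jar upright, the note pad square with its tray). Leave the round tin and the solder reel where they stand.

Things in the scene. Friction and masses are not known exactly. Their poses are not given: they have to be found in the camera images.
- swab_jar: Loose small white jar with a blue-ribbed round lid, 43 mm diameter, 45 mm tall, standing upright. Origin: centre of its underside, z up. About 50 g. Belongs in tray_jar.
- tape: Loose roll of orange (amber) tape lying flat, 56 mm diameter, 19 mm high. Origin: centre of its underside, z up. About 60 g. Belongs in tray_tape.
- notes: Loose square pad of yellow notes, 50 x 50 x 10 mm, lying flat. Origin: centre of its underside, x and y along its sides, z up. About 25 g. Belongs in tray_notes.
- syringe: Loose cream-coloured syringe lying flat, 120 mm long along its y axis, plunger at +y, nozzle at -y. The barrel is 16 mm thick and runs from y = -44 to +30 mm; there a finger flange 24 mm wide (x) and 16 mm high. Grip the barrel across (along x) near its middle; it balances near y = -7 mm. Origin: middle of its length, on its underside, z up. About 18 g. Belongs in tray_syringe.
- tray_jar: Small round tray, 64 mm outside and 58 mm inside diameter, with a blue disc of 43 mm on its floor: the outline of the jar. Fixed to the desk. Origin: centre of its underside, z up. Bare aluminium, 7 mm high, inner floor 3 mm above the desk, walls 3 mm thick, so the rim stands 4 mm above the inner floor.
- tray_tape: Larger round tray, 78 mm outside and 72 mm inside diameter, with an orange ring of 56 mm on its floor: the outline of the tape roll. Fixed to the desk. Origin: centre of its underside, z up. Bare aluminium, 7 mm high, inner floor 3 mm above the desk, walls 3 mm thick, so the rim stands 4 mm above the inner floor.
- tray_notes: Square tray, 72 x 72 mm outside, 66 x 66 mm inside, sides along its x and y, with a yellow 50 mm square on its floor: the outline of the note pad. Fixed to the desk. Origin: centre of its underside, z up. Bare aluminium, 7 mm high, inner floor 3 mm above the desk, walls 3 mm thick, so the rim stands 4 mm above the inner floor.
- tray_syringe: Long narrow tray, 140 x 44 mm outside, 134 x 38 mm inside, long along its own x axis, with a red syringe outline on its floor. The syringe may lie in it either way round. Fixed to the desk. Origin: centre of its underside, z up. Bare aluminium, 7 mm high, inner floor 3 mm above the desk, walls 3 mm thick, so the rim stands 4 mm above the inner floor.
- tin: Loose round silvery tin with a red spot on its lid, 56 mm diameter, 22 mm high, origin at the centre of its underside. Not part of the job: it stays where it stands.
- spool: Loose reel of solder with black flanges, 52 mm diameter, 30 mm high, origin at the centre of its underside. Not part of the job: it stays where it stands.
Things that resemble listed ones, but are neither listed nor needed, are in the scene too. Of the things that look like the syringe, take the one that is farthest to the robot's right at the start.

How it is judged:
By the outcome, as a careful person would: the job done as asked, in the order asked, and still so for the second after the job is handed in, with the robot touching nothing.
It also fails if it takes over 112 s, if anything falls off the work surface, if the arm or the gripper's body presses on something with over 40 N, if the wrist force passes 120 N, or if a joint passes its speed limit or range.

## Working session

There is one attempt and no reset: what is moved stays moved. The work goes in short steps, Python scripts to look and compute and a tool call to move; the robot and the scene stay as the last step left them, time stands still between calls to the robot, and variables do not carry over. Pictures are saved under pics/ and viewed, at most 14 in all, crops included, and the job is handed in when it is done.

Besides the shell and the picture viewer there is one more tool, called after "Call:" in YAML: its name, and indented under it one key for each argument. drive_tool: Moves the arm, as the interface text tells. Its arguments: {"type":"object","properties":{"rows":{"type":"array","items":{"type":"array","items":{"type":"number"}}},"grip":{"type":"number"},"newtons":{"type":"number"}},"required":["rows"]}

```bash
mkdir -p pics; ls
python3 - <<'E'
from rig import get_state, eyes, order, manip
import cv2
s=get_state();print(s['clock'],s['position'],s['ee_rot'],s['width'],manip.finger_overhang)
for n in ("top","scene"):
    im,d=eyes.get_image(n);cv2.imwrite(f"pics/{n}0.png",im[:,:,::-1])
    import numpy as np
    np.savez(f"pics/{n}0.npz",im=im,d=d,**eyes.camera_info(n))
    c=eyes.camera_info(n);print(n,c['fx'],-np.array(c['R']).T@c['t'],(d>0).mean())
E
```

```text
pics
0.0 [0.16798477 0.54941048 0.25242966] [-2.39774367e-04  1.47859535e-01  9.89007935e-01 -8.97729063e-04] 0.08574525826614678 0.022
top 463.390120292958 [ 0.36400379 -0.03240214  1.0075869 ] 0.9958626302083333
scene 513.4163125618034 [-0.20734846 -0.44312141  0.86760188] 0.9960677083333334
```

View pics/top0.png

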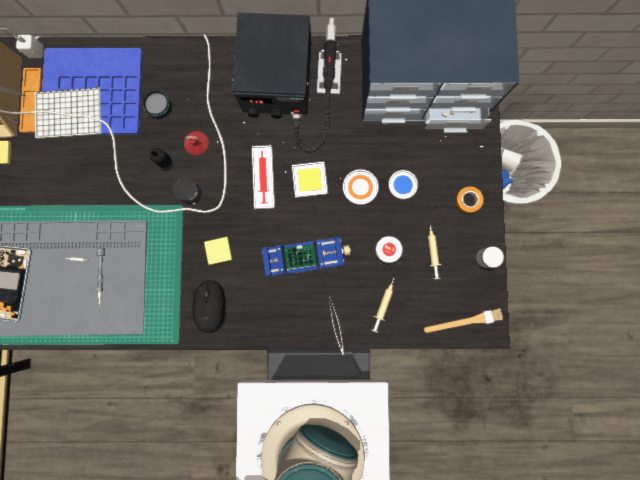

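View pics/scene0.png

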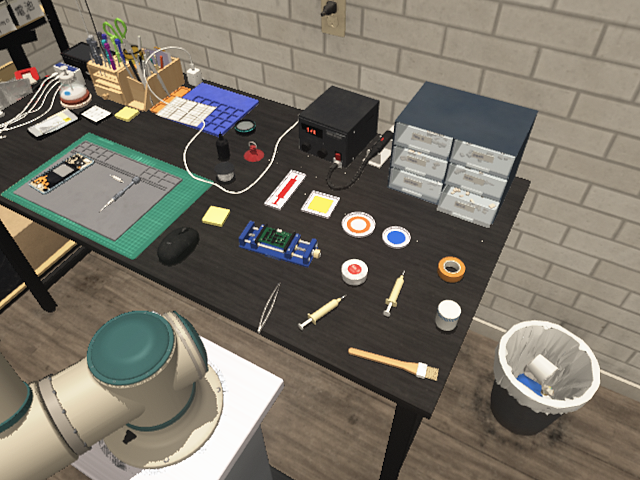

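The top view has up = +x and right = -y. The trays are at pixels syringe (263,177), notes (310,180), tape (360,187) and jar (403,184). The loose things are the tape at (470,200), the jar at (490,258), the right-hand syringe at (434,252) (the decoy is at (385,305)) and the pad at (218,250).

```bash
cat > h.py <<'E'
import numpy as np, cv2
def load(f): z=np.load(f); return {k:z[k] for k in z.files}
def ray(c,u,v):
    R=np.array(c['R']);t=np.array(c['t'])
    d=R.T@np.array([(u-c['cx'])/c['fx'],(v-c['cy'])/c['fy'],1.]); return -R.T@t,d
def plane(c,u,v,z):
    o,d=ray(c,u,v); return o+d*(z-o[2])/d[2]
def tri(c1,p1,c2,p2):
    o1,d1=ray(c1,*p1);o2,d2=ray(c2,*p2)
    A=np.stack([d1,-d2],1);s=np.linalg.lstsq(A,o2-o1,rcond=None)[0]
    a=o1+s[0]*d1;b=o2+s[1]*d2; return (a+b)/2,np.linalg.norm(a-b)
def dpt(c,u,v):
    o,d=ray(c,u,v); return o+d*c['d'][int(round(v)),int(round(u))]
HS={'white':((0,0,150),(180,60,255)),'orange':((5,130,90),(19,255,255)),'yellow':((22,90,120),(35,255,255)),
 'cream':((15,40,110),(32,190,255)),'blue':((100,130,80),(125,255,255)),'red':((170,120,80),(180,255,255))}
def blob(im,col,win):
    u0,v0,u1,v1=win
    h=cv2.cvtColor(np.ascontiguousarray(im[v0:v1,u0:u1]),cv2.COLOR_RGB2HSV)
    m=cv2.inRange(h,*map(np.array,HS[col]))
    if col=='red': m|=cv2.inRange(h,np.array((0,120,80)),np.array((5,255,255)))
    cs=cv2.findContours(m,cv2.RETR_EXTERNAL,cv2.CHAIN_APPROX_NONE)[0]
    c=max(cs,key=cv2.contourArea).reshape(-1,2)+[u0,v0]
    return c
def fit(c,cnt,z):
    "contour cast on plane z: minAreaRect centre, size, angle (long side), circle"
    P=np.array([plane(c,u,v,z)[:2] for u,v in cnt],np.float32)
    (cx,cy),(w,h),a=cv2.minAreaRect(P*1000)
    if w<h: w,h,a=h,w,a+90
    return np.round([cx,cy,w,h,a],1)
E
cat > m.py <<'E'
from h import *
T=load('pics/top0.npz');S=load('pics/scene0.npz')
L={'jar':('white',(470,240,508,272),(430,295,465,335),.045),'tape':('orange',(450,180,490,220),(432,250,470,290),.019),
'notes':('yellow',(198,230,238,270),(196,200,235,232),.010),'syr':('cream',(420,220,448,285),(378,265,412,325),.008),
'decoy':('cream',(370,275,402,340),(295,290,350,335),.008),
't_jar':('blue',(388,168,418,200),(382,222,412,252),.003),'t_tape':('orange',(342,168,380,206),(340,208,378,242),.003),
't_notes':('yellow',(290,160,330,200),(300,188,342,220),.003),'t_syr':('red',(248,140,278,212),(262,165,308,212),.003)}
for n,(c,wt,ws,z) in L.items():
    ct=blob(T['im'],c,wt);cs=blob(S['im'],c,ws)
    mt=[(a.min()+a.max())/2 for a in ct.T]
    def cen(k):
        m=cv2.moments(k.reshape(-1,1,2));return m['m10']/m['m00'],m['m01']/m['m00']
    p,e=tri(T,cen(ct),S,cen(cs))
    print(n,'tri',np.round(p*1000),round(e*1000,1),'dep',np.round(dpt(T,*cen(ct))*1000),'fit',fit(T,ct,z),'sceneplane',np.round(plane(S,*cen(cs),z)*1000)[:2])
for col,w,n in (('white',(245,140,280,212),'trsyr'),('white',(285,155,335,202),'trnotes'),('white',(340,165,381,208),'trtape'),('white',(386,166,421,202),'trjar')):
    k=blob(T['im'],col,w);print(n,fit(T,k,.007))
E
python3 m.py
```

```text
jar tri [ 411. -378.   41.] 0.1 dep [ 411. -378.   42.] fit [ 411.4 -377.4   41.8   39.4   89.8] sceneplane [ 409. -379.]
tape tri [ 538. -344.    8.] 0.8 dep [ 540. -347.   -1.] fit [ 536.9 -341.3   58.3   57.3   88.1] sceneplane [ 529. -345.]
notes tri [429. 205.   2.] 0.4 dep [428. 203.   9.] fit [428.6 202.9  52.6  52.  102.4] sceneplane [423. 198.]
syr tri [ 429. -263.    3.] 1.2 dep [ 429. -260.   17.] fit [ 432.3 -260.2   77.7   21.6    8.2] sceneplane [ 425. -263.]
decoy tri [ 315. -155.    5.] 1.2 dep [ 316. -154.   15.] fit [ 318.7 -154.4   77.2   22.7  162.4] sceneplane [ 313. -156.]
t_jar tri [ 574. -201.   -0.] 0.6 dep [ 573. -200.    2.] fit [ 572.6 -200.    38.2   37.4  178.9] sceneplane [ 571. -202.]
t_tape tri [ 569. -107.   -0.] 0.3 dep [ 568. -106.    5.] fit [ 568.5 -107.4   51.5   50.6  179.5] sceneplane [ 566. -108.]
t_notes tri [587.   5.  -1.] 0.6 dep [585.   5.   4.] fit [585.5   5.1  48.4  48.    6.2] sceneplane [583.   3.]
t_syr tri [595. 109.  -1.] 0.1 dep [593. 108.   4.] fit [590.9 107.6 112.5  13.2   0.7] sceneplane [590. 106.]
trsyr [591.4 107.8 140.   45.1   3.1]
trnotes [585.3   5.2  72.2  72.2  96.3]
trtape [ 568.9 -106.1   75.8   74.7  179.6]
trjar [ 572.9 -200.4   62.6   61.4  179. ]
```

```bash
cat >> h.py <<'E'
def plan(x,y,z,head=None):
    "tool-frame shift (25 mm units) and turn (6 deg units) from the present pose; head = heading of tool y, deg"
    from rig import get_state
    from scipy.spatial.transform import Rotation as Ro
    s=get_state();q=s['ee_rot'];R=Ro.from_quat([q[1],q[2],q[3],q[0]]).as_matrix()
    h=np.degrees(np.arctan2(R[1,1],R[0,1]))
    d=R.T@(np.array([x,y,z])-s['position'])/.025
    print('clk',round(s['clock'],2),'head',round(h,1),'tilt',np.round(R[:2,2],3),'shift',np.round(d,2),'turn',None if head is None else round((h-head)/6,2),'pos',np.round(s['position'],4))
E
python3 - <<'E'
from h import *
T=load('pics/top0.npz')
v,u=np.mgrid[:480:2,:640:2]
P=np.array([dpt(T,a,b) for a,b in zip(u.ravel(),v.ravel())])
for y0 in np.arange(-.4,.3,.05):
    k=(P[:,1]>=y0)&(P[:,1]<y0+.05)&(P[:,0]>.2)
    print(round(y0,2),[(round(x,2),round(P[k&(P[:,0]>=x)&(P[:,0]<x+.05),2].max(initial=0),2)) for x in np.arange(.25,.85,.05)])
plan(.411,-.378,.2)
plan(.35,0,.2)
E
```

```text
-0.4 [(np.float64(0.25), np.float64(0.01)), (np.float64(0.3), np.float64(0.01)), (np.float64(0.35), np.float64(0.05)), (np.float64(0.4), np.float64(0.05)), (np.float64(0.45), np.float64(0.01)), (np.float64(0.5), np.float64(0.02)), (np.float64(0.55), np.float64(0.02)), (np.float64(0.6), np.float64(0.01)), (np.float64(0.65), np.float64(0.07)), (np.float64(0.7), np.float64(0.21)), (np.float64(0.75), np.float64(0.21)), (np.float64(0.8), np.float64(0.21))]
-0.35 [(np.float64(0.25), np.float64(0.01)), (np.float64(0.3), np.float64(0.01)), (np.float64(0.35), np.float64(0.01)), (np.float64(0.4), np.float64(0.01)), (np.float64(0.45), np.float64(0.01)), (np.float64(0.5), np.float64(0.02)), (np.float64(0.55), np.float64(0.02)), (np.float64(0.6), np.float64(0.01)), (np.float64(0.65), np.float64(0.07)), (np.float64(0.7), np.float64(0.21)), (np.float64(0.75), np.float64(0.21)), (np.float64(0.8), np.float64(0.21))]
-0.3 [(np.float64(0.25), np.float64(0.01)), (np.float64(0.3), np.float64(0.0)), (np.float64(0.35), np.float64(0.02)), (np.float64(0.4), np.float64(0.02)), (np.float64(0.45), np.float64(0.
[... 4777 characters left out ...]
 (np.float64(0.8), np.float64(0.01))]
0.25 [(np.float64(0.25), np.float64(0.01)), (np.float64(0.3), np.float64(0.01)), (np.float64(0.35), np.float64(0.01)), (np.float64(0.4), np.float64(0.01)), (np.float64(0.45), np.float64(0.01)), (np.float64(0.5), np.float64(0.03)), (np.float64(0.55), np.float64(0.03)), (np.float64(0.6), np.float64(0.01)), (np.float64(0.65), np.float64(0.04)), (np.float64(0.7), np.float64(0.0)), (np.float64(0.75), np.float64(0.0)), (np.float64(0.8), np.float64(0.0))]
clk 0.1 head 73.0 tilt [-0.001 -0.001] shift [-20.14 -32.63   2.15] turn None pos [0.168  0.5495 0.2525]
clk 0.1 head 73.0 tilt [-0.001 -0.001] shift [-13.39 -18.88   2.13] turn None pos [0.168  0.5495 0.2525]
```

Call:
drive_tool:
  rows:
    - [-13.4,-18.9,2]
    - [-13.4,-18.9,2]
    - [-13.4,-18.9,2]
    - [-13.4,-18.9,2]
    - [-13.4,-18.9,2]
    - [-13.4,-18.9,2]
    - [-13.4,-18.9,2]
    - [-13.4,-18.9,2]

```text
invalid input
```

Each row needs the fourth number too.

Call:
drive_tool:
  rows:
    - [-13.4,-18.9,2,0]
    - [-13.4,-18.9,2,0]
    - [-13.4,-18.9,2,0]
    - [-13.4,-18.9,2,0]
    - [-13.4,-18.9,2,0]
    - [-13.4,-18.9,2,0]
    - [-13.4,-18.9,2,0]
    - [-13.4,-18.9,2,0]

```text
clock: 0.77
position: [0.2723, 0.2328, 0.2243]
ee_rot: [0.0, 0.147, 0.989, -0.0]
contact_force: [0.7, -0.6, 1.0]
width: 0.0857
gripper_force: 0.0
```

```bash
python3 -c "
from h import *
plan(.411,-.378,.16)"
```

```text
clk 0.77 head 73.1 tilt [ 0. -0.] shift [-12.42 -21.76   2.58] turn None pos [0.2723 0.2328 0.2243]
```

Call:
drive_tool:
  rows:
    - [-12.4,-21.8,2.6,0]
    - [-12.4,-21.8,2.6,0]
    - [-12.4,-21.8,2.6,0]
    - [-12.4,-21.8,2.6,0]
    - [-12.4,-21.8,2.6,0]
    - [-12.4,-21.8,2.6,0]
    - [-12.4,-21.8,2.6,0]
    - [-12.4,-21.8,2.6,0]

```text
clock: 1.43
position: [0.3447, -0.091, 0.1901]
ee_rot: [0.0, 0.148, 0.989, 0.0]
contact_force: [1.3, 0.7, 0.5]
width: 0.0853
gripper_force: 0.0
```

```bash
python3 -c "
from h import *
plan(.411,-.378,.16)"
```

```text
clk 1.43 head 72.9 tilt [0.001 0.   ] shift [ -5.9 -10.2   1.2] turn None pos [ 0.3447 -0.091   0.1901]
```

Call:
drive_tool:
  rows:
    - [-5.9,-10.2,1.2,0]
    - [-5.9,-10.2,1.2,0]
    - [-5.9,-10.2,1.2,0]
    - [-5.9,-10.2,1.2,0]
    - [-5.9,-10.2,1.2,0]
    - [-5.9,-10.2,1.2,0]
    - [-5.9,-10.2,1.2,0]
    - [-5.9,-10.2,1.2,0]

```text
clock: 2.1
position: [0.4132, -0.3834, 0.1589]
ee_rot: [0.001, 0.149, 0.989, -0.002]
contact_force: [0.4, -0.5, 0.2]
width: 0.0853
gripper_force: 0.0
```

Run:
```python
from h import *
from rig import eyes
c=eyes.camera_info('wrist');im,d=eyes.get_image('wrist');np.savez('pics/w1.npz',im=im,d=d,**c);cv2.imwrite('pics/w1.png',im[:,:,::-1])
print(-np.array(c['R']).T@c['t'],np.array(c['R'])[2])
plan(.411,-.378,.045)
```

```text
[ 0.33469641 -0.35880037  0.27827809] [ 0.30495144 -0.09850667 -0.94725976]
clk 2.15 head 72.8 tilt [ 0.    -0.001] shift [0.08 0.09 4.55] turn None pos [ 0.4123 -0.3805  0.1589]
```

View pics/w1.png

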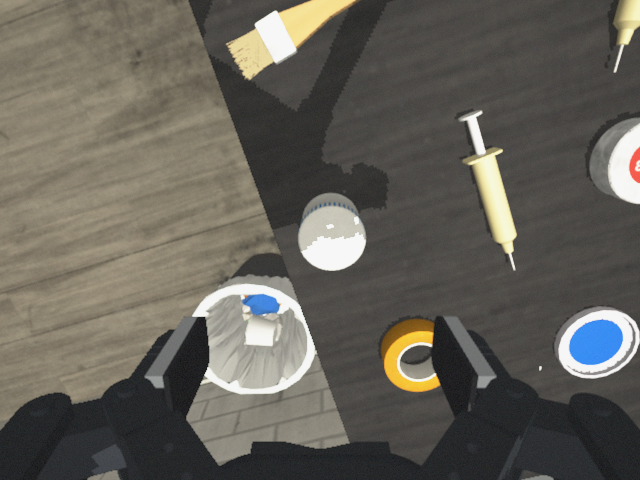

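The wrist view shows the jar lid at (332,238), the tape at (415,354), and the right-hand syringe from its plunger at (470,116) to its nozzle at (514,270).

Run:
```python
from h import *
W=load('pics/w1.npz');T=load('pics/top0.npz')
def cen(k):
    m=cv2.moments(k.reshape(-1,1,2));return m['m10']/m['m00'],m['m01']/m['m00']
print('jar',plane(W,332,238,.045),dpt(W,332,240))
k=blob(W['im'],'orange',(375,310,450,395));print('tape',fit(W,k,.019),fit(W,k,.010))
k=blob(W['im'],'cream',(455,140,530,262));print('syr',fit(W,k,.008),'tri',tri(W,cen(k),T,cen(blob(T['im'],'cream',(420,220,448,285)))))
print('plunger',plane(W,470,116,.008),'flange',plane(W,481,157,.008),'barrelend',plane(W,508,243,.008),'nozzle',plane(W,514,270,.008))
k=blob(W['im'],'blue',(555,310,625,375));print('trayjar',fit(W,k,.003))
```

```text
jar [ 0.41014972 -0.37526045  0.045     ] [ 0.41184735 -0.37573425  0.04369897]
tape [ 530.  -347.7   67.2   42.3  173.8] [ 536.8 -347.3   69.5   43.8  173.8]
syr [ 431.2 -257.    80.1   26.7   10.7] tri (array([ 0.42789822, -0.26136309,  0.00869749]), np.float64(0.0030652280314088305))
plunger [ 0.3679267  -0.26694403  0.008     ] flange [ 0.39644234 -0.26456033  0.008     ] barrelend [ 0.46364763 -0.25628054  0.008     ] nozzle [ 0.48630665 -0.25518626  0.008     ]
trayjar [ 572.3 -199.1   41.6   41.3  176.4]
```

Call:
drive_tool:
  rows:
    - [0,0,1.5,0]
    - [0,0,3,0]
    - [0,0,4.2,0]
    - [0,0,4.8,0]
    - [0,0,5.15,0]
    - [0,0,5.15,0]
    - [0,0,5.15,0]
    - [0,0,5.15,0]

```text
clock: 2.82
position: [0.4124, -0.3763, 0.0329]
ee_rot: [0.001, 0.148, 0.989, -0.001]
contact_force: [0.6, 0.1, 0.2]
width: 0.0852
gripper_force: 0.0
```

Call:
drive_tool:
  rows:
    - [0,0,0,0]
    - [0,0,0,0]
    - [0,0,0,0]
    - [0,0,0,0]
    - [0,0,0,0]
    - [0,0,0,0]
    - [0,0,0,0]
    - [0,0,0,0]
  grip: 30
  newtons: 30

```text
clock: 3.48
position: [0.4119, -0.3762, 0.0324]
ee_rot: [0.001, 0.148, 0.989, -0.0]
contact_force: [-0.9, 1.0, 6.5]
width: 0.0424
gripper_force: 30.4
```

```bash
python3 -c "
from h import *
plan(.573,-.200,.12)"
```

```text
clk 3.48 head 73.0 tilt [ 0.001 -0.001] shift [-4.1   8.62 -3.51] turn None pos [ 0.4119 -0.3762  0.0324]
```

Call:
drive_tool:
  rows:
    - [0,0,-1.5,0]
    - [-0.2,0.4,-3,0]
    - [-4.1,8.6,-3,0]
    - [-4.1,8.6,-3,0]
    - [-4.1,8.6,-3,0]
    - [-4.1,8.6,-3,0]
    - [-4.1,8.6,-3,0]
    - [-4.1,8.6,-3,0]

```text
clock: 4.15
position: [0.5754, -0.1964, 0.1064]
ee_rot: [0.001, 0.147, 0.989, 0.001]
contact_force: [0.2, 0.5, -0.3]
width: 0.0425
gripper_force: 30.9
```

```bash
python3 -c "
from h import *
plan(.573,-.200,.0355)"
```

```text
clk 4.15 head 73.1 tilt [0.002 0.002] shift [ 0.05 -0.17  2.83] turn None pos [ 0.5754 -0.1964  0.1064]
```

Call:
drive_tool:
  rows:
    - [0,0,1,0]
    - [0,0,1.8,0]
    - [0,0,2.3,0]
    - [0,0,2.6,0]
    - [0,0,2.75,0]
    - [0,0,2.85,0]
    - [0,0,2.85,0]
    - [0,0,2.85,0]

```text
clock: 4.82
position: [0.5731, -0.2008, 0.0361]
ee_rot: [0.001, 0.148, 0.989, -0.0]
contact_force: [-0.5, 0.4, -0.2]
width: 0.0426
gripper_force: 31.0
```

Call:
drive_tool:
  rows:
    - [0,0,0,0]
    - [0,0,0,0]
    - [0,0,0,0]
    - [0,0,0,0]
    - [0,0,-0.5,0]
    - [0,0,-1.5,0]
    - [0,0,-2.7,0]
    - [0,0,-3.8,0]
  grip: 70

```text
clock: 5.48
position: [0.5722, -0.2002, 0.1312]
ee_rot: [-0.0, 0.148, 0.989, 0.0]
contact_force: [0.5, 0.1, 0.8]
width: 0.0701
gripper_force: 0.0
```

```bash
python3 -c "
from h import *
plan(.538,-.344,.10)"
```

```text
clk 5.48 head 73.0 tilt [-0.001  0.   ] shift [-0.37 -5.9   1.25] turn None pos [ 0.5722 -0.2002  0.1312]
```

Run:
```python
from h import *
from rig import eyes
c=eyes.camera_info('wrist');im,d=eyes.get_image('wrist');np.savez('pics/w2.npz',im=im,d=d,**c);cv2.imwrite('pics/w2.png',im[:,:,::-1])
```

```text
(no output)
```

View pics/w2.png

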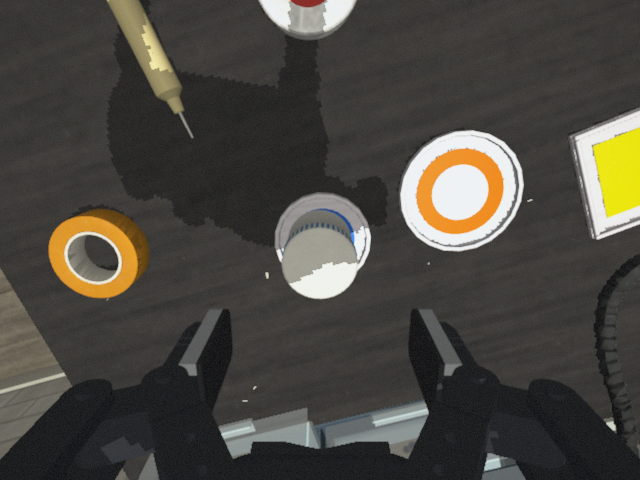

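The jar stands inside its tray at (322,245). The tape is unobstructed: the white ring of its top face is centred near (93,258). The tape tray is at (461,191).

Run:
```python
from h import *
W=load('pics/w2.npz')
print('tape',plane(W,93,258,.019))
k=blob(W['im'],'orange',(410,140,512,242));print('tray',fit(W,k,.003))
plan(.538,-.344,.030)
```

```text
tape [ 0.53671824 -0.33995248  0.019     ]
tray [ 567.8 -105.4   54.8   54.7  144.3]
clk 5.53 head 73.0 tilt [ 0.009 -0.005] shift [-0.18 -5.88  4.31] turn None pos [ 0.5756 -0.2017  0.1374]
```

Call:
drive_tool:
  rows:
    - [-0.1,-1.5,0,0]
    - [-0.1,-3,0,0]
    - [-0.2,-4.5,0,0]
    - [-0.27,-5.8,0,0]
    - [-0.27,-5.8,1,0]
    - [-0.27,-5.8,2,0]
    - [-0.27,-5.8,2,0]
    - [-0.27,-5.8,2,0]
  grip: 80

```text
clock: 6.2
position: [0.5355, -0.3402, 0.0789]
ee_rot: [-0.002, 0.148, 0.989, 0.001]
contact_force: [0.1, 0.5, 0.8]
width: 0.08
gripper_force: 0.0
```

```bash
python3 -c "
from h import *
plan(.537,-.341,.027)"
```

```text
clk 6.2 head 73.0 tilt [-0.003  0.003] shift [-0.07 -0.01  2.08] turn None pos [ 0.5355 -0.3402  0.0789]
```

Call:
drive_tool:
  rows:
    - [0,0,0.7,0]
    - [0,0,1.3,0]
    - [0,0,1.7,0]
    - [0,0,1.95,0]
    - [0,0,2.1,0]
    - [0,0,2.1,0]
    - [0,0,2.1,0]
    - [0,0,2.1,0]

```text
clock: 6.87
position: [0.5371, -0.3412, 0.0286]
ee_rot: [0.001, 0.148, 0.989, -0.0]
contact_force: [-0.8, -0.5, 0.4]
width: 0.0799
gripper_force: 0.0
```

Call:
drive_tool:
  rows:
    - [0,0,0,0]
    - [0,0,0,0]
    - [0,0,0,0]
    - [0,0,0,0]
    - [0,0,0,0]
    - [0,0,0,0]
    - [0,0,0,0]
    - [0,0,0,0]
  grip: 45

```text
clock: 7.53
position: [0.5368, -0.3412, 0.0286]
ee_rot: [0.001, 0.148, 0.989, -0.0]
contact_force: [-1.4, 1.1, 5.8]
width: 0.0543
gripper_force: 31.4
```

```bash
python3 -c "
from h import *
plan(.568,-.106,.10)"
```

```text
clk 7.53 head 73.0 tilt [ 0.001 -0.001] shift [ 1.55  9.36 -2.86] turn None pos [ 0.5368 -0.3412  0.0286]
```

Call:
drive_tool:
  rows:
    - [0,0,-1.5,0]
    - [0,0,-3,0]
    - [0.1,0.5,-4.2,0]
    - [0.3,2,-4.2,0]
    - [0.6,3.6,-4.2,0]
    - [0.8,5.2,-4.2,0]
    - [1.1,6.8,-4.2,0]
    - [1.4,8.4,-4.2,0]

```text
clock: 8.2
position: [0.5642, -0.1282, 0.1326]
ee_rot: [0.0, 0.148, 0.989, 0.0]
contact_force: [0.1, 0.3, -1.0]
width: 0.0546
gripper_force: 32.3
```

```bash
python3 -c "
from h import *
plan(.568,-.106,.0317)"
```

```text
clk 8.2 head 73.0 tilt [0. 0.] shift [0.12 0.89 4.04] turn None pos [ 0.5642 -0.1282  0.1326]
```

Call:
drive_tool:
  rows:
    - [0.15,0.95,0,0]
    - [0.15,0.95,1,0]
    - [0.15,0.95,2.3,0]
    - [0.15,0.95,3.1,0]
    - [0.15,0.95,3.6,0]
    - [0.15,0.95,3.9,0]
    - [0.15,0.95,4.05,0]
    - [0.15,0.95,4.05,0]

```text
clock: 8.87
position: [0.5676, -0.106, 0.0319]
ee_rot: [-0.0, 0.148, 0.989, 0.0]
contact_force: [-0.2, 0.1, 0.4]
width: 0.0541
gripper_force: 32.3
```

Call:
drive_tool:
  rows:
    - [0,0,0,0]
    - [0,0,0,0]
    - [0,0,0,0]
    - [0,0,0,0]
    - [0,0,0,0]
    - [0,0,-1,0]
    - [0,0,-2.5,0]
    - [0,0,-4,0]
  grip: 72

```text
clock: 9.53
position: [0.5668, -0.1057, 0.1314]
ee_rot: [-0.002, 0.148, 0.989, 0.0]
contact_force: [1.1, -0.1, -0.1]
width: 0.072
gripper_force: 0.0
```

Run:
```python
from h import *
from rig import eyes
plan(.4285,.204,.12,102.4)
```

```text
clk 9.53 head 73.0 tilt [-0.003  0.001] shift [ 8.91 10.23  0.49] turn -4.9 pos [ 0.5668 -0.1057  0.1314]
```

Call:
drive_tool:
  rows:
    - [8.9,10.2,0.4,-1]
    - [8.9,10.2,0.4,-2]
    - [8.9,10.2,0.4,-3]
    - [8.9,10.2,0.4,-4]
    - [8.9,10.2,0.4,-4.9]
    - [8.9,10.2,0.4,-4.9]
    - [8.9,10.2,0.4,-4.9]
    - [8.9,10.2,0.4,-4.9]
  grip: 80

```text
clock: 10.2
position: [0.4307, 0.1997, 0.1219]
ee_rot: [0.0, -0.108, 0.994, 0.0]
contact_force: [1.2, 0.6, 0.1]
width: 0.0804
gripper_force: 0.0
```

Run:
```python
from h import *
from rig import eyes
c=eyes.camera_info('wrist');im,d=eyes.get_image('wrist');np.savez('pics/w3.npz',im=im,d=d,**c);cv2.imwrite('pics/w3.png',im[:,:,::-1])
plan(.4285,.204,.12,102.4)
```

```text
clk 10.25 head 102.6 tilt [-0.004  0.006] shift [-0.06 -0.09  0.06] turn 0.03 pos [0.4265 0.2059 0.1216]
```

View pics/w3.png

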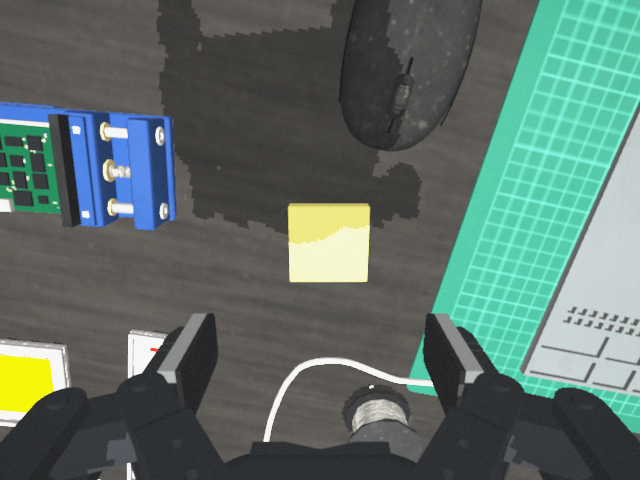

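The pad is centred at (329,243) and square to the gripper. The mouse and the mat edge are clear of the fingers.

Run:
```python
from h import *
from rig import eyes
W=load('pics/w3.npz');T=load('pics/top0.npz')
im=W['im'];
h=cv2.cvtColor(im,cv2.COLOR_RGB2HSV)[190:295,270:390]
m=cv2.inRange(h,np.array((18,40,120)),np.array((40,255,255)))
k=max(cv2.findContours(m,0,cv2.CHAIN_APPROX_NONE)[0],key=cv2.contourArea).reshape(-1,2)+[270,190]
print(fit(W,k,.010),'tri',tri(W,k.mean(0),T,blob(T['im'],'yellow',(198,230,238,270)).mean(0)))
c=eyes.camera_info('wrist')
plan(.4285,.204,.026,102.4)
```

```text
[427.2 204.2  52.2  50.6  12.3] tri (array([0.42904698, 0.20467639, 0.00112524]), np.float64(6.790429987972963e-05))
clk 10.25 head 102.6 tilt [-0.004  0.006] shift [-0.07 -0.12  3.82] turn 0.03 pos [0.4265 0.2059 0.1216]
```

Call:
drive_tool:
  rows:
    - [0,0,1.3,0]
    - [0,0,2.4,0]
    - [0,0,3.1,0]
    - [0,0,3.5,0]
    - [0,0,3.7,0]
    - [0,0,3.8,0]
    - [0,0,3.8,0]
    - [0,0,3.8,0]
  grip: 62

```text
clock: 10.92
position: [0.4325, 0.1981, 0.0273]
ee_rot: [0.001, -0.108, 0.994, 0.0]
contact_force: [0.9, 0.7, 0.3]
width: 0.0622
gripper_force: 0.0
```

Run:
```python
from h import *
from rig import eyes
plan(.4285,.204,.026,102.4)
c=eyes.camera_info('wrist');im,d=eyes.get_image('wrist');cv2.imwrite('pics/w4.png',im[:,:,::-1])
```

```text
clk 10.92 head 102.4 tilt [0.002 0.   ] shift [0.11 0.26 0.05] turn -0.0 pos [0.4325 0.1981 0.0273]
```

View pics/w4.png

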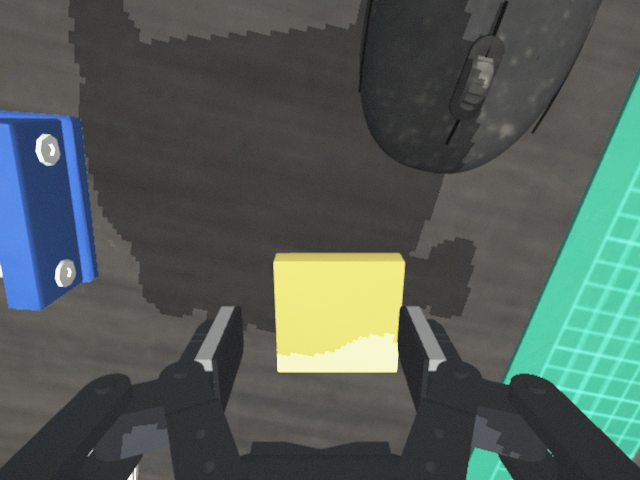

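The right finger is at the pad's edge (402,340) and the left one has about 35 px of gap. The tool stands 6 mm off in -y, so I shift it before closing.

Call:
drive_tool:
  rows:
    - [0.1,0.25,0,0]
    - [0.1,0.25,0,0]
    - [0.1,0.25,0,0]
    - [0.1,0.25,0,0]
    - [0.1,0.25,0,0]
    - [0.1,0.25,0,0]
    - [0.1,0.25,0,0]
    - [0.1,0.25,0,0]

```text
clock: 11.63
position: [0.428, 0.2037, 0.0266]
ee_rot: [-0.0, -0.108, 0.994, 0.0]
contact_force: [-0.8, -0.0, -0.1]
width: 0.0614
gripper_force: 0.0
```

Call:
drive_tool:
  rows:
    - [0,0,0,0]
    - [0,0,0,0]
    - [0,0,0,0]
    - [0,0,0,0]
    - [0,0,0,0]
    - [0,0,0,0]
    - [0,0,0,0]
    - [0,0,0,0]
  grip: 40

```text
clock: 12.3
position: [0.428, 0.2037, 0.027]
ee_rot: [0.0, -0.108, 0.994, 0.0]
contact_force: [-1.6, -1.1, 6.0]
width: 0.0484
gripper_force: 30.5
```

Run:
```python
from h import *
plan(.5853,.0052,.1,96.2)
```

```text
clk 12.3 head 102.4 tilt [0. 0.] shift [-4.44 -9.1  -2.92] turn 1.03 pos [0.428  0.2037 0.027 ]
```

Call:
drive_tool:
  rows:
    - [0,0,-1.5,0]
    - [0,0,-3,0]
    - [-0.7,-1.4,-3,0.3]
    - [-1.4,-2.9,-3,0.7]
    - [-2.1,-4.3,-3,1]
    - [-2.8,-5.8,-3,1]
    - [-3.5,-7.2,-3,1]
    - [-4.2,-8.6,-3,1]

```text
clock: 12.97
position: [0.5775, 0.0145, 0.1013]
ee_rot: [-0.0, -0.056, 0.998, 0.0]
contact_force: [0.8, 0.9, -0.1]
width: 0.0481
gripper_force: 31.0
```

Run:
```python
from h import *
plan(.5853,.0052,.03,96.2)
```

```text
clk 12.97 head 96.4 tilt [-0.  0.] shift [-0.27 -0.4   2.85] turn 0.03 pos [0.5775 0.0145 0.1013]
```

Call:
drive_tool:
  rows:
    - [-0.28,-0.45,0,0]
    - [-0.28,-0.45,1,0]
    - [-0.28,-0.45,1.7,0]
    - [-0.28,-0.45,2,0]
    - [-0.28,-0.45,2,0]
    - [-0.28,-0.45,2,0]
    - [-0.28,-0.45,2,0]
    - [-0.28,-0.45,2,0]

```text
clock: 13.63
position: [0.5857, 0.0062, 0.0529]
ee_rot: [0.001, -0.056, 0.998, -0.0]
contact_force: [0.6, -0.2, -0.3]
width: 0.0482
gripper_force: 31.1
```

Run:
```python
from h import *
from rig import eyes
plan(.5853,.0052,.030,96.2)
im,d=eyes.get_image('wrist');cv2.imwrite('pics/w5.png',im[:,:,::-1])
```

```text
clk 13.63 head 96.4 tilt [ 0.002 -0.   ] shift [ 0.02 -0.04  0.91] turn 0.04 pos [0.5857 0.0062 0.0529]
```

View pics/w5.png

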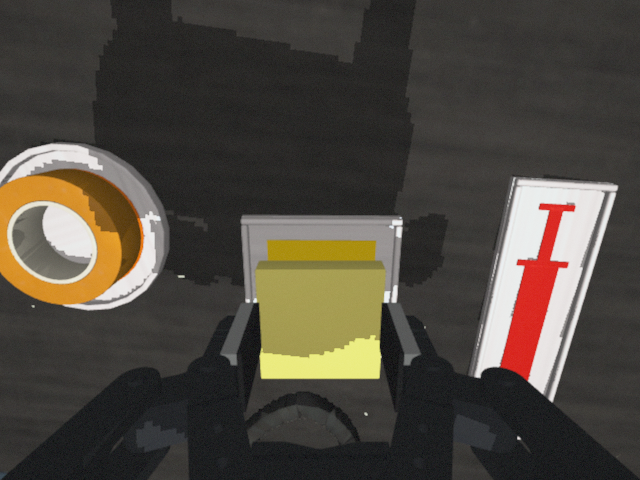

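The pad is square over its tray, with rim edges at (245,220) and (400,220). The tape lies flat in its own tray at left. Lowering now.

Call:
drive_tool:
  rows:
    - [0,0,0.4,0]
    - [0,0,0.6,0]
    - [0,0,0.75,0]
    - [0,0,0.85,0]
    - [0,0,0.9,0]
    - [0,0,0.9,0]
    - [0,0,0.9,0]
    - [0,0,0.9,0]

```text
clock: 14.35
position: [0.5843, 0.006, 0.03]
ee_rot: [-0.001, -0.056, 0.998, 0.0]
contact_force: [-3.8, -0.2, 9.1]
width: 0.0481
gripper_force: 32.5
```

Call:
drive_tool:
  rows:
    - [0,0,0,0]
    - [0,0,0,0]
    - [0,0,0,0]
    - [0,0,0,0]
    - [0,0,0,0]
    - [0,0,-0.7,0]
    - [0,0,-2,0]
    - [0,0,-3.5,0]
  grip: 64

```text
clock: 15.02
position: [0.5831, 0.006, 0.1153]
ee_rot: [-0.003, -0.056, 0.998, 0.001]
contact_force: [0.4, 0.5, 0.9]
width: 0.0639
gripper_force: 0.0
```

Run:
```python
from h import *
plan(.434,-.260,.115,96.5)
```

```text
clk 15.02 head 96.4 tilt [-0.006  0.001] shift [ 7.11 -9.91  0.04] turn -0.02 pos [0.5831 0.006  0.1153]
```

Call:
drive_tool:
  rows:
    - [7.15,-9.9,0,0]
    - [7.15,-9.9,0,0]
    - [7.15,-9.9,0,0]
    - [7.15,-9.9,0,0]
    - [7.15,-9.9,0,0]
    - [7.15,-9.9,0,0]
    - [7.15,-9.9,0,0]
    - [7.15,-9.9,0,0]
  grip: 50

```text
clock: 15.68
position: [0.4325, -0.2643, 0.1167]
ee_rot: [-0.0, -0.054, 0.999, -0.001]
contact_force: [0.9, -0.2, 0.3]
width: 0.0499
gripper_force: 0.0
```

Call:
drive_tool:
  rows:
    - [0,0,0,0]
    - [0,0,0,0]
    - [0,0,0,0]
    - [0,0,0,0]
    - [0,0,0,0]
    - [0,0,0,0]
    - [0,0,0,0]
    - [0,0,0,0]

```text
clock: 16.35
position: [0.4351, -0.2595, 0.1166]
ee_rot: [0.0, -0.056, 0.998, 0.0]
contact_force: [-0.6, 0.2, -0.1]
width: 0.0498
gripper_force: 0.0
```

Run:
```python
from h import *
from rig import eyes
c=eyes.camera_info('wrist');im,d=eyes.get_image('wrist');np.savez('pics/w6.npz',im=im,d=d,**c);cv2.imwrite('pics/w6.png',im[:,:,::-1])
plan(.434,-.260,.115,96.5)
```

```text
clk 16.4 head 96.4 tilt [0. 0.] shift [ 0.04 -0.01  0.07] turn -0.01 pos [ 0.4351 -0.2597  0.1166]
```

View pics/w6.png

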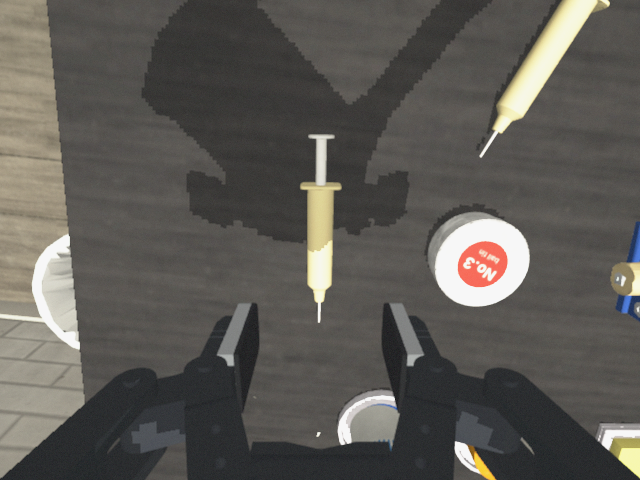

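The syringe is aligned with the tool: plunger (321,135), flange (320,187), barrel end (319,289), nozzle tip (319,322).

Run:
```python
from h import *
W=load('pics/w6.npz')
a,f,b,n=[plane(W,u,v,.008) for u,v in ((321,135),(320,187),(319,289),(319,322))]
m=(a+n)/2; ax=(n-a)/np.linalg.norm(n-a)
print(a,f,b,n,'len',np.linalg.norm(n-a),'mid',m,'bal',m+.007*ax,'ang',np.degrees(np.arctan2(ax[1],ax[0])))
p=m+.007*ax
plan(p[0],p[1],.027,90+np.degrees(np.arctan2(ax[1],ax[0])))
```

```text
[ 0.36693567 -0.26665686  0.008     ] [ 0.39639612 -0.26390405  0.008     ] [ 0.46206312 -0.25714816  0.008     ] [ 0.48592379 -0.2544782   0.008     ] len 0.11960975358903347 mid [ 0.42642973 -0.26056753  0.008     ] bal [ 0.43339335 -0.25985479  0.008     ] ang 5.8439846405959885
clk 16.4 head 96.4 tilt [0. 0.] shift [ 0.07 -0.    3.59] turn 0.1 pos [ 0.4351 -0.2597  0.1166]
```

Call:
drive_tool:
  rows:
    - [0.07,0,1.2,0.1]
    - [0.07,0,2.3,0.1]
    - [0.07,0,3,0.1]
    - [0.07,0,3.4,0.1]
    - [0.07,0,3.6,0.1]
    - [0.07,0,3.6,0.1]
    - [0.07,0,3.6,0.1]
    - [0.07,0,3.6,0.1]

```text
clock: 17.07
position: [0.4338, -0.2607, 0.0274]
ee_rot: [0.001, -0.051, 0.999, -0.001]
contact_force: [-0.6, -0.5, -0.6]
width: 0.0504
gripper_force: 0.0
```

Call:
drive_tool:
  rows:
    - [0,0,0,0]
    - [0,0,0,0]
    - [0,0,0,0]
    - [0,0,0,0]
    - [0,0,0,0]
    - [0,0,0,0]
    - [0,0,0,0]
    - [0,0,0,0]
  grip: 8
  newtons: 25

```text
clock: 17.73
position: [0.4334, -0.2604, 0.0273]
ee_rot: [0.0, -0.051, 0.999, -0.0]
contact_force: [-1.0, 0.3, 5.4]
width: 0.0143
gripper_force: 25.1
```

Run:
```python
from h import *
from rig import get_state
# tray pose from top rim, long-axis angle by its rim fit and from the red outline
T=load('pics/top0.npz')
k=blob(T['im'],'red',(248,140,278,212));P=np.array([plane(T,u,v,.003)[:2] for u,v in k],np.float32)
print(cv2.fitLine(P,cv2.DIST_L2,0,.01,.01).ravel())
# tray in w3? angle 3: syringe middle goes to the tray centre, grasp 7 mm ahead (nozzle side)
g=get_state()['position'];off=g[:2]-[.4264,-.2606];print(off)
plan(.5914+.0075,.1078,.1,92.5)
```

```text
[0.99897236 0.04532393 0.58998436 0.10800081]
[0.00703203 0.00016708]
clk 17.73 head 95.8 tilt [ 0.001 -0.001] shift [-8.07 13.98 -2.91] turn 0.55 pos [ 0.4334 -0.2604  0.0273]
```

Call:
drive_tool:
  rows:
    - [0,0,-1.5,0]
    - [0,0,-3,0]
    - [-0.8,1.4,-3,0.2]
    - [-1.6,2.8,-3,0.4]
    - [-2.4,4.2,-3,0.5]
    - [-3.2,5.6,-3,0.5]
    - [-4,7,-3,0.5]
    - [-4.8,8.4,-3,0.5]

```text
clock: 18.4
position: [0.5315, -0.0374, 0.1016]
ee_rot: [-0.0, -0.024, 1.0, -0.0]
contact_force: [0.2, 0.1, 0.4]
width: 0.0144
gripper_force: 24.7
```

Run:
```python
from h import *
plan(.5986,.108,.1,92.6)
```

```text
clk 18.4 head 92.8 tilt [-0. -0.] shift [-2.96  5.68  0.06] turn 0.03 pos [ 0.5315 -0.0374  0.1016]
```

Call:
drive_tool:
  rows:
    - [-0.7,1.4,0,0]
    - [-1.5,2.8,0,0]
    - [-2.2,4.2,0,0]
    - [-2.8,5.3,0,0]
    - [-2.95,5.65,0.8,0]
    - [-2.95,5.65,1.6,0]
    - [-2.95,5.65,1.8,0]
    - [-2.95,5.65,1.8,0]

```text
clock: 19.07
position: [0.5962, 0.1055, 0.0546]
ee_rot: [-0.003, -0.025, 1.0, -0.0]
contact_force: [0.2, -0.6, -0.4]
width: 0.0144
gripper_force: 24.7
```

Call:
drive_tool:
  rows:
    - [0,0,0,0]
    - [0,0,0,0]
    - [0,0,0,0]
    - [0,0,0,0]
    - [0,0,0,0]
    - [0,0,0,0]
    - [0,0,0,0]
    - [0,0,0,0]

```text
clock: 19.73
position: [0.5981, 0.1054, 0.0568]
ee_rot: [0.0, -0.024, 1.0, 0.0]
contact_force: [1.0, 0.1, -0.2]
width: 0.0143
gripper_force: 24.7
```

Run:
```python
from h import *
from rig import eyes
plan(.5986,.108,.0305,92.6)
c=eyes.camera_info('wrist');im,d=eyes.get_image('wrist');np.savez('pics/w7.npz',im=im,d=d,**c);cv2.imwrite('pics/w7.png',im[:,:,::-1])
```

```text
clk 19.73 head 92.8 tilt [0. 0.] shift [-0.03  0.1   1.05] turn 0.03 pos [0.5981 0.1054 0.0568]
```

View pics/w7.png

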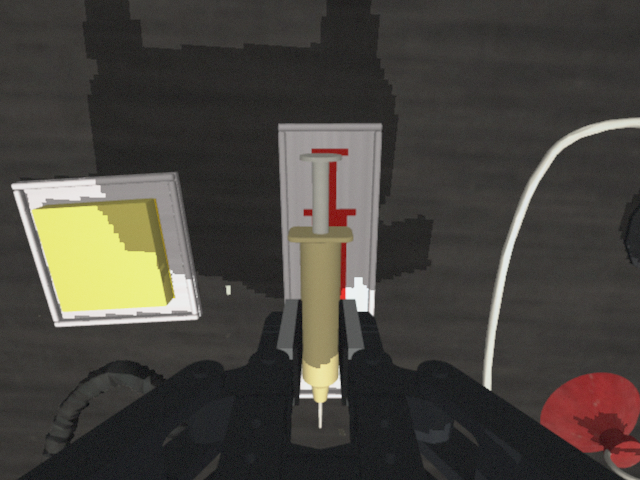

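The pad lies square in its tray at left. The syringe is over its tray, about 4 mm left of the tray's centreline (u = 330 against 320). Checking it lengthwise.

Run:
```python
from h import *
W=load('pics/w7.npz')
e1,e2=plane(W,279,127,.007),plane(W,381,127,.007);print('tray near edge',e1,e2,(e1+e2)/2)
print('edge pts L/R',plane(W,285,300,.007),plane(W,374,310,.007))
print('plunger',plane(W,321,157,.038),'outline plunger',plane(W,330,152,.003),'outline flange',plane(W,330,212,.003),'flange',plane(W,321,236,.040))
```

```text
tray near edge [0.52378286 0.08471205 0.007     ] [0.52173634 0.12712867 0.007     ] [0.5227596  0.10592036 0.007     ]
edge pts L/R [0.60368546 0.08879222 0.007     ] [0.60700331 0.13207919 0.007     ]
plunger [0.53174301 0.10252568 0.038     ] outline plunger [0.53333735 0.10661488 0.003     ] outline flange [0.56013309 0.10812681 0.003     ] flange [0.55996367 0.10390565 0.04      ]
```

Call:
drive_tool:
  rows:
    - [0,0.17,0,0]
    - [0,0.17,0.3,0]
    - [0,0.17,0.6,0]
    - [0,0.17,0.8,0]
    - [0,0.17,0.95,0]
    - [0,0.17,1.05,0]
    - [0,0.17,1.05,0]
    - [0,0.17,1.05,0]

```text
clock: 20.45
position: [0.5974, 0.1097, 0.0304]
ee_rot: [-0.001, -0.024, 1.0, 0.0]
contact_force: [-1.7, -0.2, 2.3]
width: 0.0141
gripper_force: 25.0
```

Call:
drive_tool:
  rows:
    - [0,0,0,0]
    - [0,0,0,0]
    - [0,0,0,0]
    - [0,0,0,0]
    - [0,0,0,0]
    - [0,0,-0.7,0]
    - [0,0,-2,0]
    - [0,0,-3.5,0]
  grip: 34

```text
clock: 21.12
position: [0.5961, 0.1096, 0.1166]
ee_rot: [-0.003, -0.024, 1.0, -0.0]
contact_force: [0.6, -0.2, 0.6]
width: 0.0341
gripper_force: 0.0
```

Call:
drive_tool:
  rows:
    - [0,1.5,-1,0]
    - [0,3,-2,0]
    - [0,4.5,-3,0]
    - [0,6,-3,0]
    - [0,7.5,-3,0]
    - [0,9,-3,0]
    - [0,9,-3,0]
    - [0,9,-3,0]

```text
clock: 21.78
position: [0.5862, 0.3365, 0.1925]
ee_rot: [-0.0, -0.026, 1.0, -0.0]
contact_force: [-0.0, -0.4, -1.1]
width: 0.0341
gripper_force: 0.0
```

Run:
```python
from h import *
from rig import eyes
c=eyes.camera_info('top');im,d=eyes.get_image('top');np.savez('pics/t2.npz',im=im,d=d,**c)
cv2.imwrite('pics/t2.png',cv2.resize(im[130:290,200:500,::-1],None,fx=2.6,fy=2.6,interpolation=cv2.INTER_CUBIC))
```

```text
(no output)
```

View pics/t2.png

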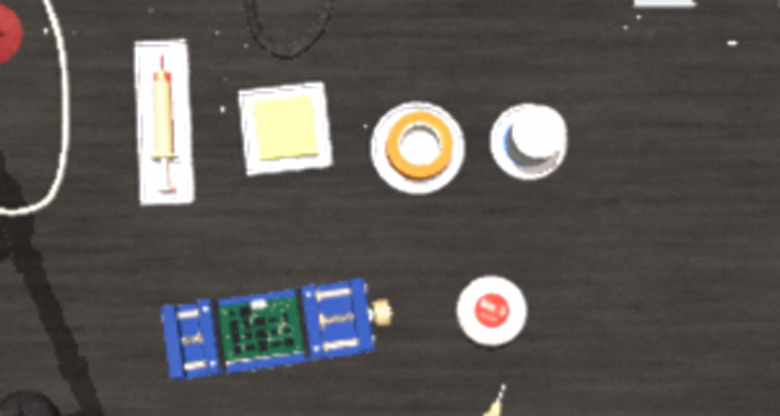

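The enlarged crop shows all four in their trays: syringe (163,115), pad (287,128), tape (419,143) and jar (535,132). The tin at (491,310) has not moved. I check the numbers, then hand in.

Run:
```python
from h import *
T=load('pics/t2.npz');T0=load('pics/top0.npz')
h=cv2.cvtColor(T['im'],cv2.COLOR_RGB2HSV)[155:205,285:335]
m=cv2.inRange(h,np.array((22,60,120)),np.array((38,255,255)))
k=max(cv2.findContours(m,0,cv2.CHAIN_APPROX_NONE)[0],key=cv2.contourArea).reshape(-1,2)+[285,155]
print('pad',fit(T,k,.013),'tray 585.3 5.2 6.2deg')
k=blob(T['im'],'orange',(342,165,382,208));print('tape',fit(T,k,.022),'tray 568 -106')
k=blob(T['im'],'cream',(250,140,276,210));print('syr',fit(T,k,.011),'tray 591 108 3')
for n,u,v in (('jar',406,181),('pad',310,180),('syr',263,175)): print(n,np.round(dpt(T,u,v)*1000))
```

```text
pad [582.8   5.   48.7  46.4   6.5] tray 585.3 5.2 6.2deg
tape [ 552.6 -103.    52.4   26.8   74.9] tray 568 -106
syr [595.7 109.8  75.2  17.6   5.7] tray 591 108 3
jar [ 571. -200.   47.]
pad [581.   3.  13.]
syr [591. 105.  20.]
```

```bash
python3 -c "
from rig import order
print(order.sign_off())"
```

```text
the job is handed in; nothing more can be done
None
```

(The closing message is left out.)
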